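# Hang the deep craft caddy on the desk hook

## Robot

A 6-joint arm with a two-finger parallel gripper is mounted at the origin on the work surface. World frame = base frame: x ahead of the robot, y to its left, z up, the work surface at z = 0. Lengths are in m, angles in degrees, forces in N, time in s.
With the tool pointing down it reaches from about 0.375 to 0.9 m from the base axis. Payload 3.1 kg.
Tool frame: the origin (TCP) lies between the finger pads; the fingertips stand 22 mm ahead of it and the grasp point (between the pads) lies 3 mm ahead of it; z points along the fingers, y is the line along which they close (so a half turn about z gives the same grasp; the last joint's range is limited). The gripper opens to 87 mm and grips with 3 to 60 N. Pads are 19 mm wide; open, the fingers measure 117 mm over their backs; the gripper's body (75 mm by 190 mm) begins 51 mm behind the grasp point.
Start: joints at [-83.279, 30.224, 82.088, -0, 67.689, -10.227], TCP at [0.182, -0.598, 0.245] pointing down, gripper open.
Joint ranges: [-176.69, 176.69], [-43.24, 126.21], [12.49, 139.97], [-82, 262], [0, 151.66], [-163.58, 163.58]. Speed limits (degrees/s): [159.86, 159.86, 180, 180, 180, 180].

## Interface

Orientations are given as a 3x3 rotation matrix whose columns are the frame's x, y, z axes.
In Python, from rig import bot, capture, search_frame, outline_of, spot_point gives the robot as it stands.
- The arm moves only by the tool jog_arm, never from a script. Its argument "rows" is text: rows parted by semicolons, each of 7 numbers parted by spaces: the opening, from 0 (shut) to 1 (fully open), then the shift along the tool's x, y, z as a fraction of full scale, then the turn, a rotation vector about the tool's x, y, z as a fraction of full scale. A call has 1 to 20 rows; each row is the pose to reach, as a shift and turn from the pose commanded when the call began, along the tool's axes at that moment; what a row does not reach only later rows make up. Full scale, the value 1, is 0.5 m for a shift and pi/4 rad for a turn. A row lasts 1/12 s, in which the tool goes at most 41.7 mm and 7.16 degrees, less where a joint would pass 70% of its speed; a pose out of reach is approached as far as the arm can. A call with a number of a shift or a turn outside -1 to 1 is refused whole. A call with a gripper value outside its range is refused whole. The fingers move at their own pace and stop on an object; the grip force is fixed at half the most. Time passes only in rows, so rows that repeat a pose let the fingers close. It gives the time, the measured TCP pose, the force, the opening and the grip force at its end, in the units of the state.
- bot.read_state(): the state, without advancing time (a new reading comes with each control period).
- capture(name): name is "scene" or "top" or "wrist"; returns a dict with "pixels" (480x640x3 uint8, red, green, blue), "fx", "fy", "cx", "cy" (pixels), "distortion" ([k1, k2, p1, p2, k3] as OpenCV has them; the pictures are not rectified), "R" (3x3) and "t" (3): a world point X has camera coordinates R X + t; the wrist camera has in their place "mount" (4x4, takes a point from camera to tool coordinates, whose origin is the TCP and whose axes are the flange's). Camera axes: x right, y down, z forward; pixel columns grow to the right and rows downward; lengths in m; the calibration is good to about 2 mm. A picture is of the moment at which its call begins: read the wrist's pose just before it. There is no depth.
- bot.hand_in(): hands the job in; it is judged then, once.
Trained networks look in a picture, given as the dict that the camera call returned (one of the last four; its "shot" number tells which), for a name from the list of things; names that differ only in an ending like _2 or _b are one class to them, and where a whole thing is asked for, a point or a joint stands for the part that bears it (a point fixed in the world has none). Each returns a list of dicts, best first, with "conf" (0 to 1); they miss things now and then, are a little off and sometimes report something else, mostly with a low value. They report only what shows in the picture. A call takes as long as a camera call. They do not tell look-alikes from the thing itself.
- search_frame(label, picture): "point" ([x, y, z] in m, in world coordinates, good to about 4 mm: the middle of the surface that is visible of it).
- outline_of(label, picture): "region" (480x640 bool, what is visible of it).
- spot_point(label, picture): "point" ([x, y, z] in m, in world coordinates, good to about 4 mm: a listed point, or the origin of a listed thing).
The state is a dict: "time_s": time; "joint_positions": joint angles; "qvel": joint speeds; "tau": joint torques, N m; "position": TCP position; "tcp_rot": TCP orientation; "force": force on the tool from outside, world axes, zero at the start; "moment": the same for the moment, N m; "opening": opening from 0.0 (shut) to 1.0 (fully open); "grasp_force": force on a finger pad.
Only numpy, scipy, OpenCV 4.12 (cv2) and the standard library are available. Lean on these libraries where they do the work, as an engineer would, in place of code of your own. Each camera call takes 0.05 s, during which the arm holds its last target. There are 200 camera calls.

## Task

Tidy the craft desk: take the deeper of the two wire-mesh caddies and hang it by its handle bar on the two-pronged hook stand, so that the bar rests on both prongs and the caddy hangs upright and clear of the desk. Leave the shallow caddy where it stands.

Things in the scene. Friction and masses are not known exactly. Their poses are not given: they have to be found in the camera images.
- deep_caddy_bar (a point): Centre of the handle bar of the DEEP caddy: loose dark wire-mesh basket, 130 mm (own y) x 85 (x) x 85 high, 0.3 kg, crayons inside. Rigid steel handle: straight level bar along y, 10 mm wide (x), 12 high, its centre 165 mm above the basket's underside, on two upright 8 mm rods at y +-62 mm. Gap from rim up to bar 74 mm. Axes are the caddy's, z up; pinch the bar's middle across x, from above.
- hook_seat (a point): Where the bar's centre belongs when hung on the fixed stand, z up, y across the prongs. Two 8 mm rods at y +-38 mm rise from a base plate 70 mm behind this point (+x) and run level towards -x as prongs, tops 6 mm below it, bending up from 30 mm before it; open space between and above them. The caddy comes in level along +x, bar above the tips, rim below the prongs, then is lowered.
- hook_tips (a point): Point midway between the two upturned prong tips, at their very top (16 mm above the seat, 44 mm before it along -x); the highest point of the stand. Same axes as the seat: y across the prongs, +x into the hook. The tips are 8 mm thick.
- shallow_caddy_bar (a point): Centre of the handle bar of the SHALLOW caddy, not to be moved: same mesh, length, depth and handle, but its basket is only 40 mm high, with the bar's centre 120 mm above the desk; holds a few erasers. Loose, 0.25 kg. Axes are the caddy's, y along the bar.
Things that resemble listed ones, but are neither listed nor needed, are in the scene too. What is shaped like the part that bears deep_caddy_bar but orange or yellow is not meant.

How it is judged (in metres and radians):
At the end, for the whole second after the job is handed in: The deep caddy hangs at rest (under 30 mm/s) by its bar on both prongs: bar middle within 35 mm along the prongs, 25 mm across and 10 mm in height of the seat, bar across the prongs within 23 degrees, caddy upright within 11 degrees; the shallow caddy within 30 mm of its start (x of deep_caddy_bar in the frame of hook_seat between -0.035 and 0.035 m and y of deep_caddy_bar in the frame of hook_seat between -0.025 and 0.025 m and z of deep_caddy_bar in the frame of hook_seat between -0.01 and 0.01 m and angle between the y axis of deep_caddy_bar and the y axis of hook_seat, either way round below 0.4 rad and angle between deep_caddy_bar's own z axis and vertical below 0.2 rad and linear speed of deep_caddy below 0.03 m/s and distance of shallow_caddy_bar from where it was at the start of the episode below 0.03 m); the robot touches nothing.
It fails at once if the shallow caddy is moved more than 50 mm (distance of shallow_caddy_bar from where it was at the start of the episode above 0.05 m).
It also fails if it takes over 40 s, if anything falls off the work surface, if the arm or the gripper's body presses on something with over 40 N, if the wrist force passes 120 N, or if a joint passes its speed limit or range.

## Working session

There is one attempt and no reset: what is moved stays moved. The work goes in short steps, Python scripts to look and compute and a tool call to move; the robot and the scene stay as the last step left them, time stands still between calls to the robot, and variables do not carry over. Pictures are saved under pics/ and viewed, at most 10 in all, crops included, and the job is handed in when it is done.

Besides the shell and the picture viewer there is one more tool, called after ">>>" as name(argument=value, ...) on one line, values as JSON. jog_arm: Moves the arm, as the interface text tells. Its arguments: {"type":"object","properties":{"rows":{"type":"string"}},"required":["rows"]}

```bash
mkdir -p pics; cat > h.py <<'E'
import numpy as np, cv2
from rig import bot, capture, search_frame, outline_of, spot_point
def proj(p,X):
    r,_=cv2.Rodrigues(np.array(p["R"]))
    K=np.array([[p["fx"],0,p["cx"]],[0,p["fy"],p["cy"]],[0,0,1.]])
    return cv2.projectPoints(np.atleast_2d(np.array(X,float)),r,np.array(p["t"],float),K,np.array(p["distortion"]))[0][:,0]
def save(p,n): cv2.imwrite(f"pics/{n}.png",p["pixels"][:,:,::-1])
E
python3 - <<'E'
from h import *
s=bot.read_state(); print(s["time_s"],s["position"],np.round(s["tcp_rot"],3).tolist())
for c in("scene","top"):
    p=capture(c); save(p,c)
    for l in("deep_caddy_bar","shallow_caddy_bar","hook_seat","hook_tips"):
        for d in spot_point(l,p): print(c,l,round(d["conf"],2),np.round(d["point"],3),proj(p,d["point"]).round()[0])
a,b=[cv2.imread(f"pics/{c}.png") for c in("scene","top")]
E
```

```text
0.0 [ 0.18215873 -0.59712976  0.24354998] [[0.957, 0.292, -0.0], [0.292, -0.957, 0.002], [0.0, -0.002, -1.0]]
scene deep_caddy_bar 0.81 [0.39  0.333 0.168] [503. 246.]
scene deep_caddy_bar 0.7 [0.547 0.357 0.165] [527. 323.]
scene shallow_caddy_bar 0.81 [ 0.462 -0.297  0.123] [161. 245.]
top deep_caddy_bar 0.92 [0.186 0.295 0.164] [199. 339.]
top deep_caddy_bar 0.87 [0.547 0.354 0.16 ] [168. 192.]
top deep_caddy_bar 0.56 [0.392 0.33  0.162] [180. 253.]
top shallow_caddy_bar 0.66 [ 0.462 -0.3    0.117] [436. 205.]
top hook_seat 0.8 [ 0.612 -0.04   0.217] [327. 143.]
top hook_seat 0.71 [ 0.463 -0.299  0.117] [436. 205.]
top hook_tips 0.91 [ 0.566 -0.035  0.232] [326. 159.]
```

View pics/scene.png

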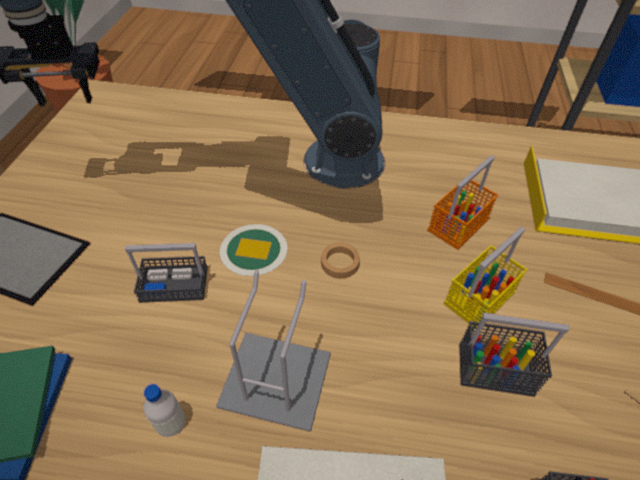

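View pics/top.png

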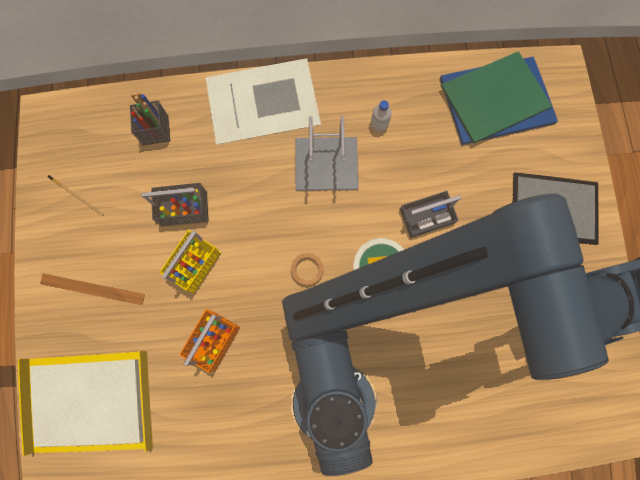

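Candidates in the scene picture: the dark caddy with crayons (507,355), yellow (487,285), orange (463,210), and the dark shallow one (172,278). The pen cup at top-picture (150,120) has no handle. The dark one at (507,355) fits: dark, deep, crayons, with a handle. The hook prongs point towards the robot. I'll confirm it in an enlarged crop.

```bash
python3 - <<'E'
import cv2,numpy as np
t=cv2.imread("pics/top.png");s=cv2.imread("pics/scene.png")
f=lambda i,x,y:cv2.resize(i[y:y+75,x:x+100],(400,300),interpolation=cv2.INTER_CUBIC)
o=np.vstack([np.hstack([f(t,125,160),f(t,280,110)]),np.hstack([cv2.resize(s[305:402,445:574],(400,300)),cv2.resize(s[260:410,205:405],(400,300))])])
cv2.imwrite("pics/crop.png",o)
E
```

```text
(no output)
```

View pics/crop.png

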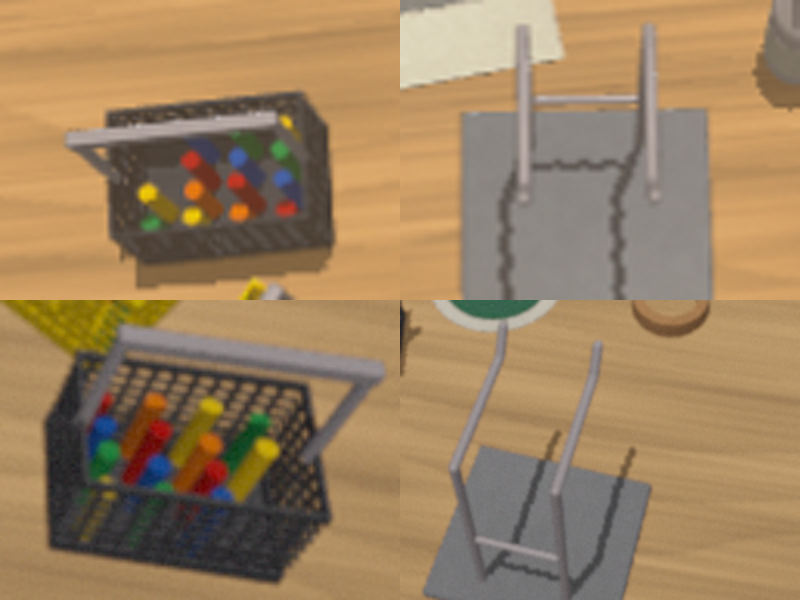

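```bash
cat >> h.py <<'E'
def tri(pairs):
    P=[];U=[]
    for p,u in pairs:
        K=np.array([[p["fx"],0,p["cx"]],[0,p["fy"],p["cy"]],[0,0,1.]])
        U.append(cv2.undistortPoints(np.array([[u]],float),K,np.array(p["distortion"])).reshape(2,1))
        P.append(np.c_[np.array(p["R"]),np.array(p["t"])])
    X=cv2.triangulatePoints(P[0],P[1],U[0],U[1]); return (X[:3]/X[3]).ravel()
E
python3 - <<'E'
from h import *
s=capture("scene");t=capture("top")
for n,a,b in(("tip+y",(310.6,159),(304,283)),("tip-y",(343.5,158.7),(256.5,272)),("bar+y",(142.5,195),(567,327)),("bar-y",(194,189.7),(485,317))):
    X=tri([(t,a),(s,b)]); print(n,X.round(4),proj(t,X)[0].round(1),a,proj(s,X)[0].round(1),b)
E
```

```text
tip+y [0.5729 0.0016 0.2245] [310.4 159. ] (310.6, 159) [303.8 283. ] (304, 283)
tip-y [ 0.5659 -0.0746  0.226 ] [343.5 158.7] (343.5, 158.7) [256.4 272. ] (256.5, 272)
bar+y [0.5438 0.4178 0.1657] [142.1 194.9] (142.5, 195) [566.3 327. ] (567, 327)
bar-y [0.545  0.2911 0.1623] [193.3 189.7] (194, 189.7) [484. 317.] (485, 317)
```

Seen: the crop confirms the dark, deep basket with crayons. Its grey bar runs from top px (142,195) to (194,190), and the prong tips are at top px (311,159) and (343,159). Measurements:
- Bar middle (0.545, 0.354, 0.163), yaw about 0°.
- Seat (0.612, -0.040, 0.216), yaw about -5.5°.

Now I move over.

>>> jog_arm(rows="1 0 0 -0.16 0 0 0;1 0 0 -0.16 0 0 0;1 0.87 -0.67 -0.36 0 0 -0.8;1 0.87 -0.67 -0.36 0 0 -0.8;1 0.87 -0.67 -0.36 0 0 -0.8;1 0.87 -0.67 -0.36 0 0 -0.8;1 0.87 -0.67 -0.36 0 0 -0.8;1 0.87 -0.67 -0.36 0 0 -0.8;1 0.87 -0.67 -0.36 0 0 -0.8;1 0.87 -0.67 -0.36 0 0 -0.8;1 0.87 -0.67 -0.36 0 0 -0.8;1 0.87 -0.67 -0.36 0 0 -0.8;1 0.87 -0.67 -0.36 0 0 -0.8;1 0.87 -0.67 -0.36 0 0 -0.8;1 0.87 -0.67 -0.36 0 0 -0.8;1 0.87 -0.67 -0.36 0 0 -0.8;1 0.87 -0.67 -0.36 0 0 -0.8;1 0.87 -0.67 -0.36 0 0 -0.8")

```text
time_s: 2.1
position: [0.5008, -0.1498, 0.4246]
tcp_rot: [[0.6, 0.8, -0.0], [0.8, -0.6, -0.001], [-0.001, 0.0, -1.0]]
force: [0.7, 0.1, -0.0]
opening: 0.999
grasp_force: 0.0
```

>>> jog_arm(rows="1 0.86 -0.53 0.19 0 0 -0.82;1 0.86 -0.53 0.19 0 0 -0.82;1 0.86 -0.53 0.19 0 0 -0.82;1 0.86 -0.53 0.19 0 0 -0.82;1 0.86 -0.53 0.19 0 0 -0.82;1 0.86 -0.53 0.19 0 0 -0.82;1 0.86 -0.53 0.19 0 0 -0.82;1 0.86 -0.53 0.19 0 0 -0.82;1 0.86 -0.53 0.19 0 0 -0.82;1 0.86 -0.53 0.19 0 0 -0.82;1 0.86 -0.53 0.19 0 0 -0.82;1 0.86 -0.53 0.19 0 0 -0.82;1 0.86 -0.53 0.19 0 0 -0.82;1 0.86 -0.53 0.19 0 0 -0.82;1 0.86 -0.53 0.19 0 0 -0.82;1 0.86 -0.53 0.19 0 0 -0.82")

```text
time_s: 3.43
position: [0.5487, 0.35, 0.3296]
tcp_rot: [[0.005, 1.0, -0.0], [1.0, -0.005, -0.001], [-0.001, -0.0, -1.0]]
force: [-1.0, -0.7, -0.6]
opening: 1.002
grasp_force: 0.0
```

```bash
cat >> h.py <<'E'
def wrist():
    s=bot.read_state(); p=capture("wrist")
    T=np.eye(4);T[:3,:3]=s["tcp_rot"];T[:3,3]=s["position"]
    C=np.linalg.inv(T@np.array(p["mount"])); return s,dict(p,R=C[:3,:3],t=C[:3,3]),p
E
python3 - <<'E'
from h import *
s,q,p=wrist(); save(p,"w1"); print(s["position"],np.round(s["tcp_rot"],3).tolist())
for d in spot_point("deep_caddy_bar",p): print(d["conf"],np.round(d["point"],4),proj(q,d["point"])[0])
print(proj(q,[[.5438,.4178,.165],[.545,.2911,.165]]))
E
```

```text
[0.54873155 0.3500234  0.32962263] [[0.005, 1.0, -0.0], [1.0, -0.005, -0.001], [-0.001, -0.0, -1.0]]
0.91 [0.5481 0.3563 0.1652] [317.29300074 221.4821609 ]
0.87 [0.3909 0.3344 0.1637] [134.08811452 247.00506565]
[[311.42668128 144.9903194 ]
 [314.11532038 293.83362938]]
```

View pics/w1.png

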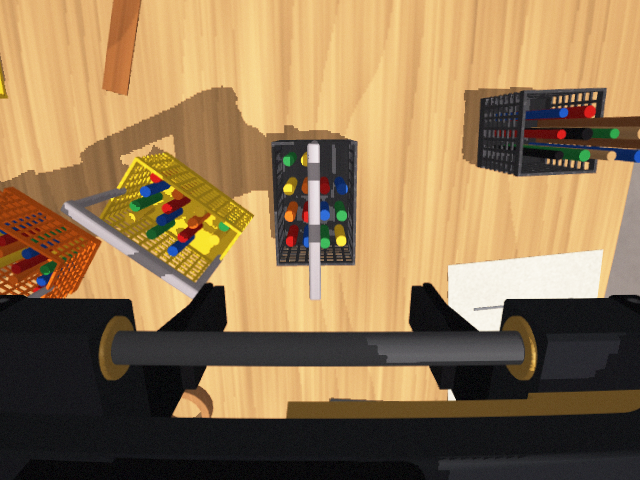

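The bar is at px (314,143)–(315,299), and the deep dark basket with crayons sits directly under it. The bar is parallel to tool x. Descending, then I'll check before closing.

>>> jog_arm(rows="1 0.01 -0.006 0.15 0 0 0;1 0.01 -0.006 0.15 0 0 0;1 0.01 -0.006 0.15 0 0 0;1 0.01 -0.006 0.2 0 0 0;1 0.01 -0.006 0.25 0 0 0;1 0.01 -0.006 0.3 0 0 0;1 0.01 -0.006 0.325 0 0 0;1 0.01 -0.006 0.325 0 0 0;1 0.01 -0.006 0.325 0 0 0")

```text
time_s: 4.28
position: [0.5461, 0.3569, 0.1681]
tcp_rot: [[0.003, 1.0, 0.001], [1.0, -0.003, 0.0], [0.0, 0.001, -1.0]]
force: [0.1, 0.3, 0.4]
opening: 0.999
grasp_force: 0.0
```

>>> jog_arm(rows="0 0 0 0 0 0 0;0 0 0 0 0 0 0;0 0 0 0 0 0 0;0 0 0 0 0 0 0;0 0 0 0 0 0 0;0 0 0 0 0 0 0;0 0 0 0 0 0 0;0 0 0 0 0 0 0;0 0 0 0 0 0 0;0 0 0 0 0 0 0;0 0 -0.03 0 0 0 0;0 0 -0.06 0 0 0 0;0 0 -0.1 0 0 0 0;0 0 -0.15 0 0 0 0;0 0 -0.19 0 0 0 0;0 0 -0.19 0 0 0 0;0 0 -0.19 0 0 0 0")

```text
time_s: 5.7
position: [0.4501, 0.3577, 0.1671]
tcp_rot: [[0.002, 1.0, 0.0], [1.0, -0.002, -0.0], [-0.0, 0.0, -1.0]]
force: [1.0, -0.7, -2.4]
opening: 0.112
grasp_force: 39.4
```

My mistake: I put the lift in the y column, so the caddy slid 96 mm toward -x at desk level. I'll check for contact with the yellow caddy before lifting.

```bash
python3 - <<'E'
from h import *
a=capture("scene")["pixels"][170:420,400:640,::-1]; s,q,p=wrist()
cv2.imwrite("pics/c2.png",np.hstack([cv2.resize(a,(384,400)),cv2.resize(p["pixels"][:300,:,::-1],(416,400))]))
print(s["force"],s["opening"])
E
```

```text
[-0.37891057  0.31891844 -1.31570463] 0.10768149605604775
```

View pics/c2.png

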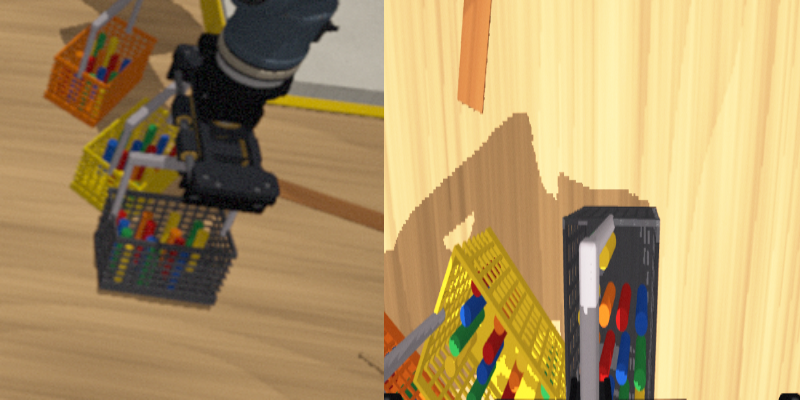

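The deep caddy is upright in the grip at (170,250), with the yellow one standing just beside it at crop px (130,160). I'll back away along +x first, then lift straight up.

>>> jog_arm(rows="0 0 0.03 -0.006 0 0 0;0 0 0.08 -0.01 0 0 0;0 0 0.13 -0.01 0 0 0;0 0 0.17 -0.01 0 0 0;0 0 0.17 -0.05 0 0 0;0 0 0.17 -0.1 0 0 0;0 0 0.17 -0.15 0 0 0;0 0 0.17 -0.2 0 0 0;0 0 0.17 -0.2 0 0 0;0 0 0.17 -0.2 0 0 0")

```text
time_s: 6.63
position: [0.5369, 0.3574, 0.2675]
tcp_rot: [[0.004, 1.0, 0.003], [1.0, -0.004, 0.001], [0.001, 0.003, -1.0]]
force: [0.7, 0.2, -4.0]
opening: 0.108
grasp_force: 30.2
```

>>> jog_arm(rows="0 -0.03 0 0 0 0 0;0 -0.08 0 0 0 0 0;0 -0.14 0 0 0 0 0;0 -0.2 0 0 0 0 0;0 -0.26 0 0 0 0 0;0 -0.32 -0.01 0 0 0 0.02;0 -0.38 -0.04 0 0 0 0.05;0 -0.44 -0.07 0 0 0 0.08;0 -0.5 -0.1 0 0 0 0.12;0 -0.56 -0.13 0 0 0 0.12;0 -0.62 -0.15 0 0 0 0.12;0 -0.68 -0.16 0 0 0 0.12;0 -0.73 -0.16 0 0 0 0.12;0 -0.76 -0.16 0 0 0 0.12;0 -0.765 -0.16 0 0 0 0.12;0 -0.765 -0.16 0 0 0 0.12")

```text
time_s: 7.97
position: [0.4528, -0.0259, 0.2655]
tcp_rot: [[0.1, 0.995, -0.004], [0.995, -0.1, 0.001], [0.001, -0.004, -1.0]]
force: [-0.9, 1.0, -3.4]
opening: 0.102
grasp_force: 29.9
```

```bash
python3 - <<'E'
from h import *
s,q,p=wrist(); t=capture("top"); c=capture("scene")
print(s["position"],np.round(s["tcp_rot"],3).tolist(),s["opening"])
for n,i in(("w",p),("t",t),("s",c)):
    for l in("hook_seat","hook_tips","deep_caddy_bar","shallow_caddy_bar"):
        for d in spot_point(l,i)[:2]: print(n,l,round(d["conf"],2),np.round(d["point"],4))
f=lambda i:i["pixels"][:,:,::-1]
cv2.imwrite("pics/c3.png",np.hstack([cv2.resize(f(p),(400,300)),cv2.resize(f(c)[200:425,150:450],(400,300))]))
E
```

```text
[ 0.45280771 -0.02587374  0.26546428] [[0.1, 0.995, -0.004], [0.995, -0.1, 0.001], [0.001, -0.004, -1.0]] 0.1016045556062232
w hook_seat 0.95 [ 0.6161 -0.0401  0.2157]
w deep_caddy_bar 0.74 [ 0.4559 -0.0289  0.2666]
w deep_caddy_bar 0.72 [ 0.6156 -0.0418  0.2138]
t hook_seat 0.6 [ 0.6117 -0.0384  0.2162]
t shallow_caddy_bar 0.8 [ 0.4638 -0.2996  0.119 ]
s deep_caddy_bar 0.84 [0.19   0.2957 0.1646]
s deep_caddy_bar 0.68 [0.3495 0.3333 0.1629]
s shallow_caddy_bar 0.69 [ 0.4612 -0.2986  0.1223]
```

View pics/c3.png

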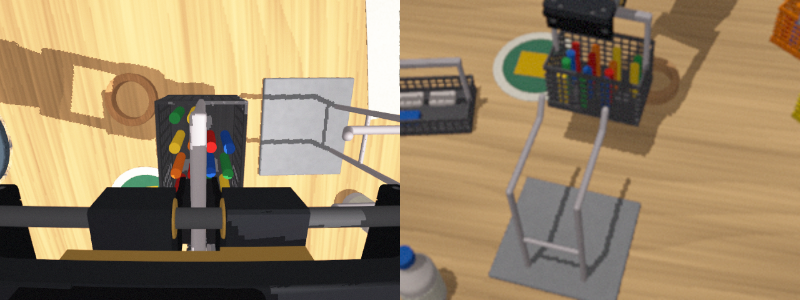

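The wrist view shows the caddy held upright, with the prongs ahead of it at (345,133). The scene view agrees, and the seat is re-measured at (0.613, -0.040, 0.216). Moving in level.

>>> jog_arm(rows="0 0 0.03 0 0 0 0;0 0 0.07 0 0 0 0;0 0 0.11 0 0 0 0;0 0 0.15 0 0 0 0;0 0 0.19 0 0 0 0;0 0 0.23 0 0 0 0;0 0.003 0.27 0 0 0 0;0 0.003 0.3 0 0 0 0;0 0.003 0.32 0 0 0 0;0 0.003 0.32 0 0 0 0;0 0.003 0.32 0.02 0 0 0;0 0.003 0.32 0.04 0 0 0;0 0.003 0.32 0.06 0 0 0;0 0.003 0.32 0.07 0 0 0;0 0.003 0.32 0.08 0 0 0;0 0.003 0.32 0.08 0 0 0;0 0.003 0.32 0.08 0 0 0")

```text
time_s: 10.13
position: [0.6134, -0.0389, 0.2267]
tcp_rot: [[0.097, 0.995, -0.001], [0.995, -0.097, 0.0], [0.0, -0.001, -1.0]]
force: [-0.0, -0.4, -3.7]
opening: 0.108
grasp_force: 29.9
```

```bash
python3 - <<'E'
from h import *
s,q,p=wrist(); c=capture("scene")
for n,i in(("w",p),("s",c)):
    for l in("hook_seat","deep_caddy_bar"):
        for d in spot_point(l,i)[:2]: print(n,l,round(d["conf"],2),np.round(d["point"],4))
f=lambda i:i["pixels"][:,:,::-1]
cv2.imwrite("pics/c4.png",np.hstack([cv2.resize(f(p),(400,300)),cv2.resize(f(c)[200:425,150:450],(400,300))]))
E
```

```text
w deep_caddy_bar 0.95 [ 0.6107 -0.0446  0.227 ]
s deep_caddy_bar 0.7 [0.3487 0.3348 0.1641]
s deep_caddy_bar 0.68 [0.1889 0.2959 0.1638]
```

View pics/c4.png

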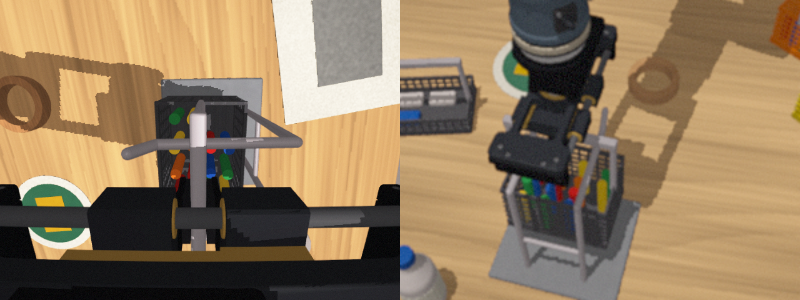

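The prong (tip at px (128,153)) passes under the bar at (200,143), so the caddy is well placed. Lowering in small steps until the weight is taken.

>>> jog_arm(rows="0 0 0 0.004 0 0 0;0 0 0 0.008 0 0 0;0 0 0 0.012 0 0 0;0 0 0 0.015 0 0 0;0 0 0 0.015 0 0 0")

```text
time_s: 10.85
position: [0.6133, -0.0389, 0.2189]
tcp_rot: [[0.097, 0.995, -0.001], [0.995, -0.097, 0.0], [0.0, -0.001, -1.0]]
force: [0.4, 0.1, -3.2]
opening: 0.105
grasp_force: 29.9
```

>>> jog_arm(rows="0 0 0 0.002 0 0 0;0 0 0 0.004 0 0 0;0 0 0 0.004 0 0 0;0 0 0 0.004 0 0 0")

```text
time_s: 11.18
position: [0.6136, -0.039, 0.2175]
tcp_rot: [[0.097, 0.995, -0.0], [0.995, -0.097, 0.0], [0.0, -0.0, -1.0]]
force: [0.5, 0.3, -3.4]
opening: 0.104
grasp_force: 29.9
```

>>> jog_arm(rows="0 0 0 0.002 0 0 0;0 0 0 0.004 0 0 0;0 0 0 0.006 0 0 0;0 0 0 0.006 0 0 0")

```text
time_s: 11.52
position: [0.6135, -0.0389, 0.2143]
tcp_rot: [[0.097, 0.995, -0.0], [0.995, -0.097, 0.0], [0.0, -0.001, -1.0]]
force: [-0.2, -0.1, -4.4]
opening: 0.105
grasp_force: 29.9
```

>>> jog_arm(rows="0 0 0 0.002 0 0 0;0 0 0 0.004 0 0 0;0 0 0 0.004 0 0 0;0 0 0 0.004 0 0 0")

```text
time_s: 11.85
position: [0.6138, -0.039, 0.2127]
tcp_rot: [[0.097, 0.995, 0.0], [0.995, -0.097, -0.0], [-0.0, 0.0, -1.0]]
force: [-0.4, -0.4, -1.9]
opening: 0.104
grasp_force: 29.9
```

Contact begins; 1 mm more, then check.

>>> jog_arm(rows="0 0 0 0.002 0 0 0;0 0 0 0.003 0 0 0;0 0 0 0.003 0 0 0;0 0 0 0.003 0 0 0")

```text
time_s: 12.18
position: [0.6138, -0.039, 0.2125]
tcp_rot: [[0.097, 0.995, 0.001], [0.995, -0.097, -0.0], [-0.0, 0.001, -1.0]]
force: [-2.3, 0.0, 5.2]
opening: 0.107
grasp_force: 29.8
```

Weight is on the prongs. Releasing, then rising straight up.

>>> jog_arm(rows="0.5 0 0 0 0 0 0;0.5 0 0 0 0 0 0;0.5 0 0 0 0 0 0;0.5 0 0 0 0 0 0;0.5 0 0 0 0 0 0;0.5 0 0 0 0 0 0;0.5 0 0 -0.02 0 0 0;0.5 0 0 -0.06 0 0 0;0.5 0 0 -0.12 0 0 0;0.5 0 0 -0.19 0 0 0;0.5 0 0 -0.26 0 0 0;0.5 0 0 -0.3 0 0 0;0.5 0 -0.05 -0.3 0 0 0;0.5 0 -0.12 -0.3 0 0 0;0.5 0 -0.2 -0.3 0 0 0;0.5 0 -0.2 -0.3 0 0 0;0.5 0 -0.2 -0.3 0 0 0;0.5 0 -0.2 -0.3 0 0 0;0.5 0 -0.2 -0.3 0 0 0")

```text
time_s: 13.77
position: [0.5157, -0.0297, 0.362]
tcp_rot: [[0.097, 0.995, 0.003], [0.995, -0.097, -0.001], [-0.0, 0.003, -1.0]]
force: [1.1, 0.6, 0.7]
opening: 0.501
grasp_force: 0.0
```

```bash
python3 - <<'E'
from h import *
s,q,p=wrist(); c=capture("scene"); t=capture("top")
print(s["force"],s["opening"])
for n,i in(("w",p),("s",c),("t",t)):
    for l in("deep_caddy_bar","shallow_caddy_bar"):
        for d in spot_point(l,i)[:3]: print(n,l,round(d["conf"],2),np.round(d["point"],4))
f=lambda i:i["pixels"][:,:,::-1]
cv2.imwrite("pics/c5.png",np.hstack([cv2.resize(f(p),(400,300)),cv2.resize(f(c)[200:425,150:450],(400,300))]))
E
```

```text
[1.14584534 0.64767953 0.65009597] 0.5007511419318343
w deep_caddy_bar 0.75 [ 0.6114 -0.0414  0.2158]
s deep_caddy_bar 0.79 [ 0.6118 -0.0412  0.212 ]
s deep_caddy_bar 0.77 [0.3494 0.3328 0.1611]
s deep_caddy_bar 0.68 [0.1895 0.2955 0.1614]
s shallow_caddy_bar 0.83 [ 0.4613 -0.2979  0.1227]
t deep_caddy_bar 0.56 [0.352  0.3314 0.1638]
t shallow_caddy_bar 0.75 [ 0.4608 -0.2971  0.1183]
```

View pics/c5.png

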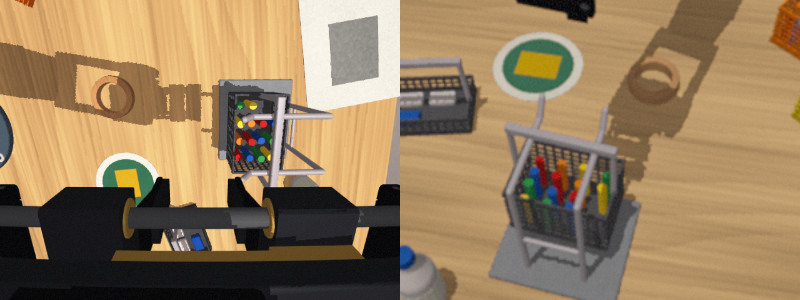

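The bar rests on both prongs at wrist crop (278,115) and (275,170). The caddy hangs upright, clear of the desk, and the gripper is free. I'll let it settle, then hand in.

>>> jog_arm(rows="0.5 0 0 0 0 0 0;0.5 0 0 0 0 0 0;0.5 0 0 0 0 0 0;0.5 0 0 0 0 0 0;0.5 0 0 0 0 0 0;0.5 0 0 0 0 0 0;0.5 0 0 0 0 0 0;0.5 0 0 0 0 0 0;0.5 0 0 0 0 0 0;0.5 0 0 0 0 0 0;0.5 0 0 0 0 0 0;0.5 0 0 0 0 0 0;0.5 0 0 0 0 0 0;0.5 0 0 0 0 0 0;0.5 0 0 0 0 0 0;0.5 0 0 0 0 0 0;0.5 0 0 0 0 0 0;0.5 0 0 0 0 0 0;0.5 0 0 0 0 0 0;0.5 0 0 0 0 0 0")

```text
time_s: 15.88
position: [0.5141, -0.0293, 0.361]
tcp_rot: [[0.097, 0.995, -0.0], [0.995, -0.097, 0.0], [0.0, -0.0, -1.0]]
force: [0.6, -0.3, 0.3]
opening: 0.5
grasp_force: 0.0
```

```bash
python3 - <<'E'
from h import *
a=capture("scene")["pixels"].astype(int); b=capture("scene")["pixels"].astype(int)
print(abs(a-b)[250:425,200:350].mean(), abs(a-b)[400:,:200].mean())
print(bot.hand_in())
E
```

```text
2.690857142857143 2.6946666666666665
the job is handed in; nothing more can be done
None
```

The deep caddy hangs by its bar on both prongs, upright, at rest and clear of the desk, and I handed the job in at about 16 s (no verdict came back); the shallow caddy was not moved, but one mis-typed move slid the deep caddy into the yellow look-alike, which shifted about 4 cm and stayed upright.

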